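# Eject the battery tray and trap it with the other finger

### The arm

A 6-joint arm with a two-finger parallel gripper is mounted at the origin on the work surface. World frame = base frame: x ahead of the robot, y to its left, z up, the work surface at z = 0. Lengths are in mm, angles in rad, forces in N, time in s.
With the tool pointing down it reaches from about 350 to 875 mm from the base axis. Payload 4.2 kg.
Tool frame: the origin (TCP) lies at the very end of the fingers, on their centre line; the grasp point (between the pads) lies arm.grip_depth behind it (arm.grip_depth is the distance from the TCP to the grasp point, in mm); z points along the fingers, y is the direction in which the jaws open and shut (so a half turn about z gives the same grasp; the last joint's range is limited). The gripper opens to 85 mm and grips with 20 to 120 N. Pads are 22 mm wide; open, the fingers measure 114 mm over their backs; the gripper's body (76 mm by 85 mm) begins 54 mm behind the grasp point. The pads swing forward as they close: fully open they stand 13 mm farther back than shut.
Start: joints at [1.495, 0.385, 0.008, 0, -1.194, -0.259], TCP at [205.33, 590.287, 231.312] pointing down, gripper open.
Joint ranges: [-3.14, 3.14], [-1.21, 2.06], [-1.07, 1.41], [-3.16, 2.05], [-2.99, -0.16], [-3.1, 3.1]. Speed limits (rad/s): [2.79, 2.79, 3.14, 3.14, 3.14, 3.14].

### API

Orientations are given as a unit quaternion [x, y, z, w].
In Python, from bench import arm, optics, workorder gives the robot as it stands. The module is installed in compiled form; this text tells all that it offers.
- The arm moves only by the tool play_rows, never from a script. Its arguments are lists of equal length, an entry for each row: "travel": the shift along the tool's x, y, z in m, a list of three; "rotation": the turn, a rotation vector about the tool's x, y, z in rad, a list of three; "grip": the opening, from 0 (shut) to 1 (fully open). In form: {"travel": [[x, y, z], ...], "rotation": [[rx, ry, rz], ...], "grip": [grip, ...]}. A call has 1 to 12 rows; each row shifts and turns the commanded pose from where the row before left it, along the tool's axes as they then stand; what a row does not reach is not made up. A row lasts 1/12 s, in which the tool goes at most 41.7 mm and 7.16 degrees, less where a joint would pass 70% of its speed; a pose out of reach is approached as far as the arm can. A call is refused whole if a number of a shift passes 0.0417 or a number of a turn 0.125, either way. A call with a gripper value outside its range is refused whole. The fingers move at their own pace and stop on an object; the grip force is fixed at half the most. Time passes only in rows, so rows that do not move let the fingers close. It gives the time, the measured TCP pose, the force and the opening at its end, in the units of the state.
- arm.read_state(): the state, without advancing time (a new reading comes with each control period).
- optics.get_image(name): name is "scene" or "top"; returns a dict with "image" (420x560x3 uint8, blue, green, red), "depth" (420x560 float32, mm along the optical axis (not along the pixel's ray), 0 where there is no reading), "camera_matrix" (3x3 intrinsics, pixels), "k1" (the pictures are not rectified: a ray, as slopes to the right and down, at radius r is drawn at 1 + k1 r^2 times it, then the intrinsics apply), "R" (3x3) and "t" (3): a world point X has camera coordinates R X + t. Camera axes: x right, y down, z forward; pixel columns grow to the right and rows downward; lengths in mm; the calibration is good to about 2 mm. A picture is of the moment at which its call begins.
- workorder.job_done(): hands the job in, once; it reports no verdict.
The state is a dict: "clock": time; "joints": joint angles; "joint_vel": joint speeds; "joint_efforts": joint torques, N m; "position": TCP position; "ee_rot": TCP orientation; "contact_force": force on the tool from outside, world axes, zero at the start; "wrist_torque": the same for the moment, N m; "gripper_width": finger opening in mm.
Only numpy, scipy, OpenCV 4.12 (cv2) and the standard library are available. Lean on these libraries where they do the work, as an engineer would, in place of code of your own. Each camera call takes 0.05 s, during which the arm holds its last target. There are 200 camera calls.

### The job

Open the hearing aid charging station for a battery change: press its blue eject key down with one finger and have the other finger standing close in front of the white tray, so that it traps the tray as it jumps out, while its spring is still pushing, and holds it there a moment. Then ease the tray forward against that finger until the spring is spent, and take the hand away, leaving the tray resting part-way out in its runners with the key up again. The tray must not shoot out or be lifted, and the other things on the shelf stay where they are.

Things in the scene. Friction and masses are not known exactly. Their poses are not given: they have to be found in the camera images.
- station: light blue-grey charging station, fixed, standing on a dark mat: 160 long (x), 100 wide (y); the low front deck (local x -75 to 0 mm) is 30 mm high, the raised rear (x 0 to 85 mm) 54 mm, hearing aids in it up to 63 mm. Origin on the shelf surface under it, z up; its front and the tray's mouth look along its -x and the tray comes out along -x. Yaw varies
- key_top (a point): middle of the top face of the blue eject key, a bar 18 mm (station x) by 78 mm (y) standing 8 mm proud of the front deck (38 mm above the shelf surface), 28 mm behind the outer face of the latched tray's tab. It goes straight down and springs back up
- eject_key (a joint): how far the key is pressed, m: 0 up, 0.007 bottomed (its top is then 1 mm above the deck). The tray is let go at about 0.004 to 0.005; pressing takes about 2 N at first and 4 to 5 N at the bottom
- tray: white battery tray with four orange cells, about 105 long x 80 wide, 120 g, loose in the station's runners, under the deck (1.5 mm play). Origin under the middle of its floor, axes as the station's. Latched until the key is pressed; then a spring (5 N at first, 3 N at the end) drives it out along the station's -x through the first 40 mm at up to about 1.2 m/s; nothing else stops it, and untrapped it shoots right out. Once out it rests by friction; do not push it back in
- tray_tab (a point): point on the outer (front) face of the tray's upright thumb tab, in the middle of its width and 39 mm above the shelf surface. The tab is 46 mm wide (y), 4 mm thick and stands from the deck level (30 mm) up to 46 mm above the shelf surface, so that a fingertip at the height of the pressed key (31 mm) reaches 15 mm down its face. Latched it is 80.5 mm in front of the station's origin; how far it has gone from there along the station's -x is how far the tray is out
- case: blue plastic hearing aid case with a hinged lid, shut: 56 x 88 x 30 mm; origin under its centre
- cup: white ceramic cup, 76 mm across, 85 mm high, handle at its +y; origin under its centre
- spoon_rest: steel spoon rest, bowl part 85 x 95 mm and a 160 mm tongue to its +x, with a spoon on it; origin under the bowl part
- spare_tray: loaded spare tray like the one in the station but with green cells, lying on the shelf beside the job; origin under its centre
- pill_box: clear seven-day pill box, 175 x 36 x 24 mm; origin under its centre
- bottle: clear water bottle with a blue cap, 62 mm across, 170 mm high; origin under its centre
- glasses_case: grey spectacle case, 155 x 58 x 34 mm; origin under its centre
- case_lid (a joint): opening angle of the hearing aid case's lid, rad: 0 shut; to be left shut

How it is judged (in metres and radians):
On the way:
1. the key has let the tray go and a finger has trapped it on its spring stroke: 5 to 38 mm out, still, and pressing on the finger (x of tray_tab in the frame of station between -0.1185 and -0.0855 m and contact force between the fingers and tray above 0.4 N and linear speed of tray below 0.03 m/s), for 0.2 s.
At the end, for the whole second after the job is handed in: The tray rests still in its runners with the spring spent, 36 to 60 mm further out than when latched, straight and level (within 0.12 rad, 10 mm sideways), the key is up (within 2 mm), and no other thing on the shelf has moved by 20 mm (x of tray_tab in the frame of station between -0.1405 and -0.1165 m and y of tray_tab in the frame of station between -0.01 and 0.01 m and angle between the x axis of tray and the x axis of station, either way round below 0.12 rad and angle between tray's own z axis and vertical below 0.12 rad and linear speed of tray below 0.01 m/s and value of joint eject_key below 0.002 m and distance of each of case, cup, spoon_rest, spare_tray, pill_box, bottle, glasses_case from where it was at the start of the episode below 0.02 m); the robot touches nothing.
It fails at once if the tray shoots out: more than 70 mm out of the station (x of tray_tab in the frame of station below -0.1505 m).
It fails at once if the tray is lifted, its tab more than 12 mm higher than it started (height (world z) of tray_tab above 0.051 m).
It fails at once if another thing on the shelf is moved by more than 20 mm or tipped (distance of any of case, cup, spoon_rest, spare_tray, pill_box, bottle, glasses_case from where it was at the start of the episode above 0.02 m or angle between any of case, cup, spoon_rest, spare_tray, pill_box, bottle, glasses_case's own z axis and vertical above 0.3 rad).
It fails at once if the hearing aid case is opened (value of joint case_lid above 0.35 rad).
It also fails if it takes over 35 s, if anything falls off the work surface, if the arm or the gripper's body presses on something with over 40 N, if the wrist force passes 120 N, or if a joint passes its speed limit or range.

## Working session

There is one attempt and no reset: what is moved stays moved. The work goes in short steps, Python scripts to look and compute and a tool call to move; the robot and the scene stay as the last step left them, time stands still between calls to the robot, and variables do not carry over. Pictures are saved under pics/ and viewed, about 8 in all and at most 12, crops included, and the job is handed in when it is done.

Besides the shell and the picture viewer there is one more tool, called after "Request:" as name(argument=value, ...) on one line, values as JSON. play_rows: Moves the arm, as the interface text tells. Its arguments: {"type":"object","properties":{"travel":{"type":"array","items":{"type":"array","items":{"type":"number"}}},"rotation":{"type":"array","items":{"type":"array","items":{"type":"number"}}},"grip":{"type":"array","items":{"type":"number"}}},"required":["travel","rotation","grip"]}

```bash
mkdir -p pics; python3 - <<'E'
from bench import arm, optics
import cv2,numpy as np
print(arm.read_state(), arm.grip_depth)
for n in("scene","top"):
    d=optics.get_image(n); cv2.imwrite(f"pics/{n}0.png",d["image"]); np.savez(f"{n}0.npz",**d)
    print(n,d["camera_matrix"],d["k1"],d["R"],d["t"])
E
```

```text
{'clock': 0.0, 'joints': array([ 1.49459352e+00,  3.85545695e-01,  6.62428884e-03, -4.81880010e-04,
       -1.19397928e+00, -2.58582056e-01]), 'joint_vel': array([0.00052913, 0.00020691, 0.00031377, 0.00016388, 0.0004181 ,
       0.00071166]), 'joint_efforts': array([ 6.31010189e-04, -3.92291236e+01,  1.88402778e+01,  4.18614194e+00,
       -4.66533369e-03,  8.43263592e-06]), 'position': array([205.15956677, 589.75622753, 230.23006661]), 'ee_rot': array([ 9.86007185e-01, -1.66699349e-01, -1.27196796e-04,  1.06820285e-03]), 'contact_force': array([ 0.14224417, -0.02632662, -0.89789834]), 'wrist_torque': array([-0.00338003,  0.02727722,  0.0025754 ]), 'gripper_width': 85.67628064935487} 18.700000000000003
scene [[399.98626274   0.         273.12174204]
 [  0.         399.98626274 207.66431918]
 [  0.           0.           1.        ]] -0.049657898757510775 [[ 0.12302826  0.99240139 -0.00187873]
 [ 0.55018055 -0.06978134 -0.83212495]
 [-0.82593305  0.10134124 -0.55458502]] [ -76.03058432 -280.78706488 1645.36076989]
top [[433.17467091   0.         279.71580615]
 [  0.         433.17467091 208.2354463 ]
 [  0.           0.           1.        ]] -0.12999247606084308 [[-0.02483678 -0.99948404  0.02036631]
 [-0.98892943  0.02158301 -0.14680855]
 [ 0.14629324 -0.02378709 -0.98895524]] [  -6.89630642  564.08890522 1095.99180148]
```

View pics/top0.png

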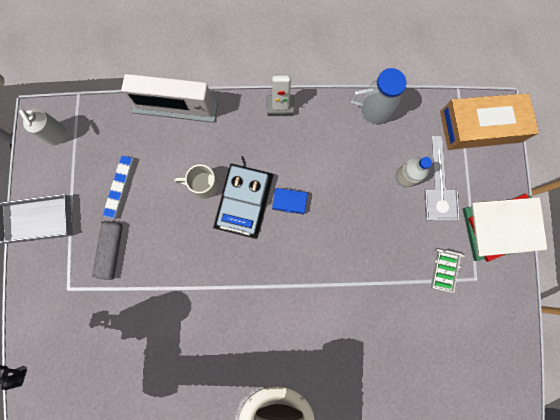

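View pics/scene0.png

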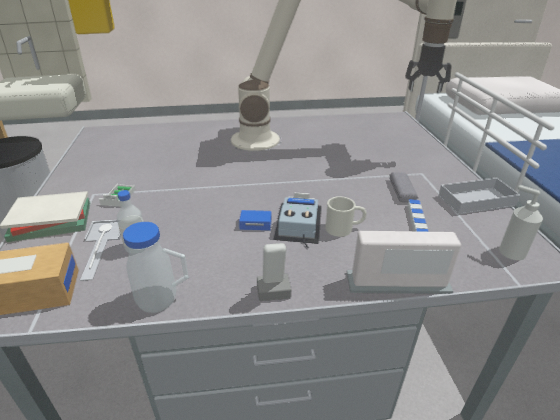

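The top view shows the station at about (243,200) with the blue key at (237,220). Its front faces the robot (down in the image). The cup is at (200,180), and the blue case is at (290,200), right beside the station. Next I'll measure the key and the yaw.

```bash
cat > h.py <<'E'
import numpy as np,cv2
def ray(d,uv,z):
    K=d["camera_matrix"];k=float(d["k1"]);R=d["R"];t=d["t"]
    q=(np.atleast_2d(uv).astype(float)-K[:2,2])/[K[0,0],K[1,1]]
    p=cv2.undistortPoints(np.atleast_2d(uv).astype(float).reshape(-1,1,2),K,np.array([k,0,0,0,0.])).reshape(-1,2)
    D=np.c_[p,np.ones(len(p))]@R; C=-R.T@t
    return C+D*((z-C[2])/D[:,2])[:,None]
def proj(d,X):
    r,_=cv2.Rodrigues(d["R"]); return cv2.projectPoints(np.atleast_2d(X).astype(float),r,d["t"],d["camera_matrix"],np.array([float(d["k1"]),0,0,0,0]))[0].reshape(-1,2)
E
python3 - <<'E'
from h import *
for n,box in(("top",(215,210,262,234)),("scene",(280,192,320,210))):
    d=np.load(n+"0.npz"); im=d["image"]; hsv=cv2.cvtColor(im,cv2.COLOR_BGR2HSV)
    m=cv2.inRange(hsv,(100,150,50),(130,255,255)); x0,y0,x1,y1=box
    mm=np.zeros_like(m); mm[y0:y1,x0:x1]=m[y0:y1,x0:x1]
    ys,xs=np.nonzero(mm); P=ray(d,np.c_[xs,ys],38.)
    r=cv2.minAreaRect(P[:,:2].astype(np.float32)); print(n,len(xs),P.mean(0),r,xs.min(),xs.max(),ys.min(),ys.max())
a=np.load("top0.npz")["image"][145:250,190:325]; b=np.load("scene0.npz")["image"][185:250,235:375]
a=cv2.resize(a,None,fx=4,fy=4,interpolation=cv2.INTER_CUBIC); b=cv2.resize(b,None,fx=4,fy=4,interpolation=cv2.INTER_CUBIC)[:170]
w=max(a.shape[1],b.shape[1]); f=lambda i:cv2.copyMakeBorder(i,0,0,0,w-i.shape[1],cv2.BORDER_CONSTANT)
cv2.imwrite("pics/crop0.png",np.vstack([f(a),f(b)]))
E
```

```text
top 180 [535.06150135  93.32783766  38.        ] ((535.0494995117188, 93.20719909667969), (78.59601593017578, 18.405799865722656), 75.29586791992188) 222 252 214 226
scene 43 [542.65500909  93.70336359  38.        ] ((540.571533203125, 90.21343231201172), (71.39205169677734, 16.5008544921875), 82.77715301513672) 288 312 199 202
```

View pics/crop0.png

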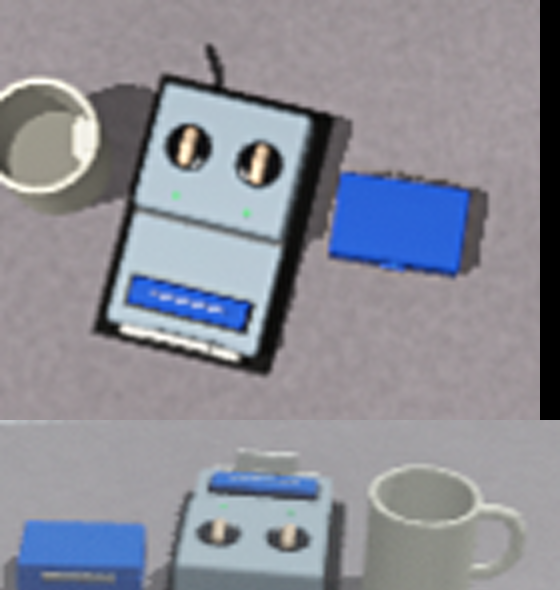

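The crop shows the key at (187,303), the white tab strip below it at (180,342), and the case clear of the front. The station yaw is about -14.7°. I'll turn the tool so its jaws lie along the station's x axis.

Request:
play_rows(travel=[[0,0,0],[0,0,0],[0,0,0],[0,0,0],[0,0,0],[0,0,0],[0,0,0],[0,0,0],[0,0,0],[0,0,0],[0,0,0],[0,0,0]], rotation=[[0,0,0.124],[0,0,0.124],[0,0,0.124],[0,0,0.124],[0,0,0.124],[0,0,0.124],[0,0,0.124],[0,0,0.124],[0,0,0.124],[0,0,0.124],[0,0,0.124],[0,0,0.124]], grip=[0.4,0.4,0.4,0.4,0.4,0.4,0.4,0.4,0.4,0.4,0.4,0.4])

```text
clock: 1.1
position: [205.2, 590.0, 230.6]
ee_rot: [-0.61, 0.792, -0.0, -0.001]
contact_force: [-0.4, 0.6, -0.1]
gripper_width: 34.6
```

```bash
cat >> h.py <<'E'
from scipy.spatial.transform import Rotation as Ro
def togo(s,target,yaw):
    "shift in tool axes (mm) to target, z-turn so that tool y = station -x"
    M=Ro.from_quat(s["ee_rot"]).as_matrix(); y=M[:,1]
    a=np.arctan2(y[1],y[0]); dz=(yaw+np.pi-a+np.pi)%(2*np.pi)-np.pi
    return M.T@(np.array(target)-s["position"]), -dz, M
E
python3 - <<'E'
from h import *
from bench import arm
d=np.load("top0.npz"); im=d["image"]; hsv=cv2.cvtColor(im,cv2.COLOR_BGR2HSV)
m=cv2.inRange(hsv,(100,150,50),(130,255,255)); mm=0*m; mm[210:234,215:262]=m[210:234,215:262]
ys,xs=np.nonzero(mm); P=ray(d,np.c_[xs,ys],38.)[:,:2]
v=np.linalg.svd(P-P.mean(0))[2][0]; print("pca yaw",np.degrees(np.arctan2(v[1],v[0])))
w=cv2.inRange(hsv,(0,0,215),(180,40,255)); ww=0*w; ww[222:240,215:255]=w[222:240,215:255]
ys,xs=np.nonzero(ww); T=ray(d,np.c_[xs,ys],46.)[:,:2]; yaw=np.radians(-14.7)
R=np.array([[np.cos(yaw),-np.sin(yaw)],[np.sin(yaw),np.cos(yaw)]])
print("tab px in station axes rel key",((T-P.mean(0))@R).min(0),((T-P.mean(0))@R).max(0),((T-P.mean(0))@R).mean(0))
s=arm.read_state(); t,dz,M=togo(s,[513.7,98.8,120],yaw); print(t,dz,M,s["position"],s["joints"],s["gripper_width"],s["contact_force"])
E
```

```text
pca yaw 75.32327701911002
tab px in station axes rel key [-29.55122084 -48.77120531] [ 2.54584486 45.54555132] [-19.01118511  -5.78740543]
[ 395.92013257 -423.71024863  111.13460151] -0.001716049883041748 [[-2.55417117e-01 -9.66830865e-01 -4.18873627e-04]
 [-9.66830017e-01  2.55417449e-01 -1.28218245e-03]
 [ 1.34664120e-03  7.74882502e-05 -9.99999090e-01]] [205.21518431 589.95295439 230.63417061] [ 1.49458962e+00  3.85222813e-01  7.10645149e-03 -3.44188227e-04
 -1.19399034e+00 -1.75274216e+00] 34.598224512185986 [-0.44023813  0.55049579 -0.08811433]
```

Request:
play_rows(travel=[[0.0247,-0.0265,0],[0.0247,-0.0265,0],[0.0247,-0.0265,0],[0.0247,-0.0265,0],[0.0247,-0.0265,0],[0.0247,-0.0265,0],[0.0247,-0.0265,0],[0.0247,-0.0265,0],[0.0247,-0.0265,0],[0.0247,-0.0265,0],[0.0247,-0.0265,0],[0.0247,-0.0265,0]], rotation=[[0,0,0],[0,0,0],[0,0,0],[0,0,0],[0,0,0],[0,0,0],[0,0,0],[0,0,0],[0,0,0],[0,0,0],[0,0,0],[0,0,0]], grip=[0.4,0.4,0.4,0.4,0.4,0.4,0.4,0.4,0.4,0.4,0.4,0.4])

```text
clock: 2.1
position: [439.7, 222.2, 231.1]
ee_rot: [-0.613, 0.79, 0.0, -0.0]
contact_force: [0.8, -0.1, 0.3]
gripper_width: 33.8
```

Request:
play_rows(travel=[[0.0247,-0.0265,0],[0.0247,-0.0265,0],[0.0247,-0.0265,0],[0.0247,-0.0265,0],[0,0,0.025],[0,0,0.035],[0,0,0.035],[0,0,0.025],[0,0,0.01],[0,0,0],[0,0,0],[0,0,0]], rotation=[[0,0,0],[0,0,0],[0,0,0],[0,0,0],[0,0,0],[0,0,0],[0,0,0],[0,0,0],[0,0,0],[0,0,0],[0,0,0],[0,0,0]], grip=[0.4,0.4,0.4,0.4,0.4,0.4,0.4,0.4,0.4,0.4,0.4,0.4])

```text
clock: 3.1
position: [518.7, 102.6, 103.1]
ee_rot: [-0.613, 0.79, -0.001, 0.002]
contact_force: [-0.3, -0.6, -0.4]
gripper_width: 33.7
```

```bash
cat > look.py <<'E'
import sys
from h import *
from bench import arm,optics
def look(tag,tb=(180,140,320,245),sb=(235,130,375,235)):
    o=[]
    for n,(x0,y0,x1,y1) in(("top",tb),("scene",sb)):
        d=optics.get_image(n); np.savez(f"{n}{tag}.npz",**d); o.append(cv2.resize(d["image"][y0:y1,x0:x1],(560,420) if 0 else None,fx=2.8*140/(x1-x0),fy=2.8*140/(x1-x0),interpolation=cv2.INTER_CUBIC))
    h=max(i.shape[0] for i in o); cv2.imwrite(f"pics/{tag}.png",np.hstack([cv2.copyMakeBorder(i,0,h-i.shape[0],0,8,cv2.BORDER_CONSTANT) for i in o]))
    s=arm.read_state(); print(s["clock"],s["position"],s["gripper_width"],s["contact_force"])
    return s
E
python3 - <<'E'
from look import *
s=look("a1"); t,dz,M=togo(s,[513.7,98.8,60],np.radians(-14.7)); print(t,dz,M[:,2])
E
```

```text
3.2 [518.58067948 102.52690676 103.20068238] 34.2864291318969 [0.04004303 0.07251745 0.41664528]
[ 4.9342255   3.9323596  43.17638001] 0.005017130828689709 [ 0.00361314  0.00169675 -0.99999203]
```

View pics/a1.png

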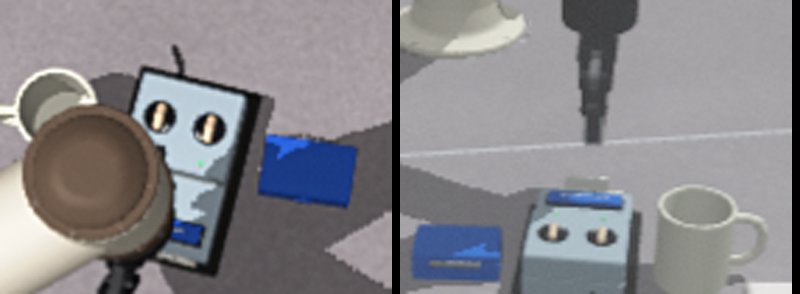

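The scene view shows the fingers above the front of the station, with the key at (584,200) and the tab behind it at (588,183). The hand still has to go about 5 mm in tool x and 4 mm in tool y.

Request:
play_rows(travel=[[0.005,0.004,0],[0,0,0.02],[0,0,0.015],[0,0,0.006],[0,0,0],[0,0,0]], rotation=[[0,0,0.005],[0,0,0],[0,0,0],[0,0,0],[0,0,0],[0,0,0]], grip=[0.4,0.4,0.4,0.4,0.4,0.4])

```text
clock: 3.7
position: [512.5, 98.1, 60.9]
ee_rot: [-0.611, 0.792, -0.0, 0.0]
contact_force: [-0.7, 0.5, 0.7]
gripper_width: 33.9
```

```bash
python3 - <<'E'
from look import *
s=look("a2",sb=(265,160,335,215)); t,dz,M=togo(s,[513.7,98.8,40],np.radians(-14.7)); print(t,dz,M[:,2],M[:,1])
E
```

```text
3.8 [513.01035987  98.33429217  61.38285677] 34.04448844155746 [ 0.05618745  0.51801099 -0.28344434]
[-0.59869025 -0.51229653 21.38453116] -0.00014128886782449612 [ 1.97004290e-03  7.81162608e-04 -9.99997754e-01] [-0.96723048  0.25389424 -0.00170716]
```

View pics/a2.png

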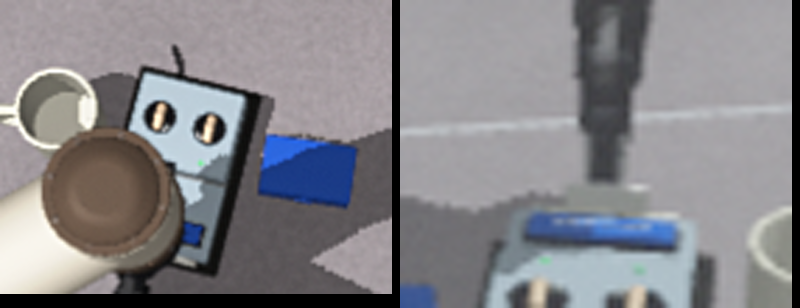

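The scene view shows the rear finger tip at about (604,182) in the crop, in line laterally with the key at (600,230). I'll work out the real tip height from the pixel row.

```bash
python3 - <<'E'
from h import *
d=np.load("scenea2.npz"); u=np.array([.967,-.254,0])
c=np.array([513,98.3,0]); 
for off in (17,24,31):
  for z in (60,66,72): print(off,z,proj(d,c+u*off+[0,0,z]))
print("tab top",proj(d,np.array([535,93.2,46])-u*28), "key top", proj(d,[535,93.2,38]))
g=d["image"][182:206,294:310].sum(2)//3; print(g)
dd=d["depth"][180:206:2,301]; print(dd)
E
```

```text
17 60 [[300.89505329 192.13833536]]
17 66 [[300.96896121 190.40448457]]
17 72 [[301.04323122 188.66093798]]
24 60 [[300.71533736 193.3677337 ]]
24 66 [[300.78914087 191.62877974]]
24 72 [[300.86330818 189.88004633]]
31 60 [[300.53382077 194.60927991]]
31 66 [[300.60751349 192.86521147]]
31 72 [[300.68157168 191.11127895]]
tab top [[301.50362824 192.26640163]] key top [[300.70422795 199.42250282]]
[[171 175 158  95  68  70  69  67  70  67  69  75 129 165 165 166]
 [165 165 154 121  84  73  65  68  67  64  72  84 131 163 163 163]
 [163 165 162 150 116  83  71  72  66  75 102 110 133 164 166 165]
 [163 164 164 152 121  84  68  70  66  79 106 126 145 162 164 165]
 [164 166 165 154 122  82  66  66  69  79 106 145 164 164 165 165]
 [165 166 165 155 121  86  64  66  67  79 101 136 163 164 164 166]
 [165 166 164 154 121  82  68  67  67  86 117 145 164 163 165 165]
 [162 162 164 154 119  77  68  67  67  87 120 147 162 164 163 165]
 [163 163 163 154 119  75  68  68  69  86 120 147 163 164 165 167]
 [163 162 161 150 112  74  65  65  65  87 121 152 164 163 165 164]
 [160 158 155 152 126 103 102 
[... 341 characters left out ...]
4 138 138 140 139 139 144 153]
 [117 114 116 116 119 127 135 140 141 131 120 136 141 146 161 183]
 [125 140 156 160 171 172 165 165 164 149 136 135 142 149 153 159]
 [106 109 118 118 121 132 140 139 141 142 139 150 151 144 161 160]
 [ 96  96  98  99  99 114 128 130 133 135 139 141 142 139 142 139]
 [ 81  82  82  87  87  97 101 101 105 103 103 106 104 108 107 112]
 [ 73  75  68  69  66  67  66  71  70  69  71  71  77  78  83  83]
 [123 127 123 125 136 150 151 154 143 110  90  88  77  79  72  65]
 [170 165 164 179 181 182 177 182 183 181 180 180 180 179 179 179]]
[1129.6808 1128.8643 1152.0996 1160.6068 1162.3816 1167.0576 1173.3059
 1208.498  1212.0486 1213.8442 1188.3273 1185.148  1187.6858]
```

Request:
play_rows(travel=[[0,0,0.01],[0,0,0.008],[0,0,0.003],[0,0,0],[0,0,0]], rotation=[[0,0,0],[0,0,0],[0,0,0],[0,0,0],[0,0,0]], grip=[0.4,0.4,0.4,0.4,0.4])

```text
clock: 4.22
position: [512.1, 97.9, 38.9]
ee_rot: [-0.611, 0.792, 0.0, -0.001]
contact_force: [0.7, 1.6, -0.5]
gripper_width: 34.0
```

```bash
python3 - <<'E'
from look import *
s=look("a3",sb=(265,160,335,215)); t,dz,M=togo(s,[513.7,98.8,30],np.radians(-14.7)); print(t,dz)
E
```

```text
4.3167 [512.46667044  98.07528381  39.36899551] 33.82938639589569 [ 0.28305359 -0.28364204  0.4947088 ]
[-1.01392106 -1.00701288  9.36921989] -0.0002828805303916049
```

View pics/a3.png

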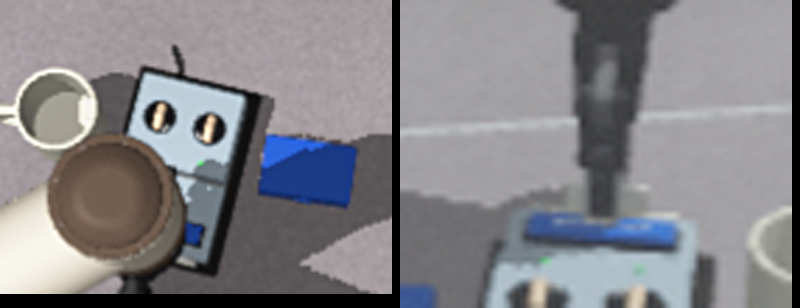

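The tip is just above the key and laterally centred, with its bottom edge at crop (602,217). I'll now press in small steps and watch the force.

Request:
play_rows(travel=[[0,0,0.001],[0,0,0.001],[0,0,0.001],[0,0,0.001],[0,0,0.001],[0,0,0],[0,0,0]], rotation=[[0,0,0],[0,0,0],[0,0,0],[0,0,0],[0,0,0],[0,0,0],[0,0,0]], grip=[0.4,0.4,0.4,0.4,0.4,0.4,0.4])

```text
clock: 4.9
position: [512.5, 98.1, 34.4]
ee_rot: [-0.611, 0.792, -0.0, 0.0]
contact_force: [0.2, -0.5, 1.9]
gripper_width: 33.8
```

Request:
play_rows(travel=[[0,0,0.001],[0,0,0.001],[0,0,0],[0,0,0]], rotation=[[0,0,0],[0,0,0],[0,0,0],[0,0,0]], grip=[0.4,0.4,0.4,0.4])

```text
clock: 5.23
position: [511.7, 97.9, 32.1]
ee_rot: [-0.611, 0.792, 0.0, -0.001]
contact_force: [-3.2, 0.9, 3.5]
gripper_width: 34.3
```

The force is now about 3.3 N along the station's -x, so the tray has probably been released and trapped. I'll hold and check.

Request:
play_rows(travel=[[0,0,0],[0,0,0],[0,0,0],[0,0,0],[0,0,0]], rotation=[[0,0,0],[0,0,0],[0,0,0],[0,0,0],[0,0,0]], grip=[0.4,0.4,0.4,0.4,0.4])

```text
clock: 5.65
position: [511.7, 97.9, 32.1]
ee_rot: [-0.611, 0.792, 0.0, -0.001]
contact_force: [-4.9, 1.5, 4.2]
gripper_width: 34.2
```

```bash
python3 - <<'E'
from look import *
s=look("a4",sb=(265,160,335,215))
E
```

```text
5.75 [511.72202431  97.89216115  32.12605099] 33.96483061467078 [-5.52538226  1.02033748  4.582749  ]
```

View pics/a4.png

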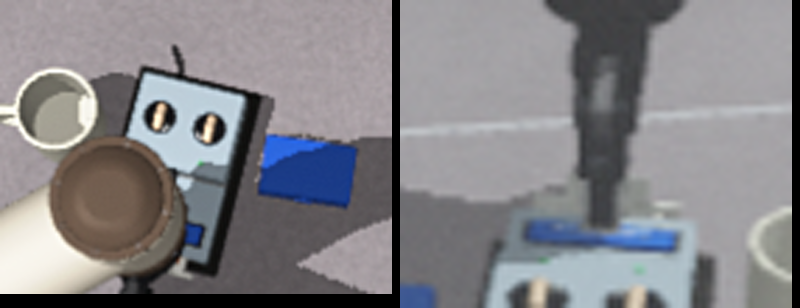

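The key is down and the tab top has moved from about crop row 187 to about 180, with a steady 5 N on the front finger, so the tray is trapped. I'll ease forward 6 mm and hold again, so the hold is well inside the window.

Request:
play_rows(travel=[[0,0.0015,0],[0,0.0015,0],[0,0.0015,0],[0,0.0015,0],[0,0,0],[0,0,0],[0,0,0],[0,0,0],[0,0,0],[0,0,0]], rotation=[[0,0,0],[0,0,0],[0,0,0],[0,0,0],[0,0,0],[0,0,0],[0,0,0],[0,0,0],[0,0,0],[0,0,0]], grip=[0.4,0.4,0.4,0.4,0.4,0.4,0.4,0.4,0.4,0.4])

```text
clock: 6.58
position: [506.5, 99.6, 32.3]
ee_rot: [-0.611, 0.792, 0.0, 0.0]
contact_force: [-2.2, 1.0, 3.6]
gripper_width: 34.3
```

```bash
python3 - <<'E'
from look import *
s=look("a5",sb=(265,160,335,215))
u=np.array([.967,-.254,0])
for n in ("scenea2","scenea4","scenea5"):
    d=np.load(n+".npz"); 
    # tab top edge right of finger: column profile
    for c in (297,308): print(n,c,d["image"][184:200,c].sum(1)//3)
for k in (0,5,10,15,20): print(k,proj(d,np.array([535,93.2,46])-u*(28+k)+np.array([.254,.967,0])*-15)[0],proj(d,np.array([535,93.2,46])-u*(28+k)+np.array([.254,.967,0])*15)[0])
E
```

```text
6.6833 [506.50286559  99.62375557  32.30779389] 34.478423845888315 [-2.86892452  1.45111496  4.5642559 ]
scenea2 297 [150 152 154 155 154 154 154 150 152 144 140 140 139 140 116 160]
scenea2 308 [166 164 165 164 165 163 165 165 163 194 155 143 143 144 161 153]
scenea4 297 [ 65  66  63  68  62  63  66  63 125 131 131 127 128 131 123 116]
scenea4 308 [164 164 164 164 163 164 164 164 144 141 141 141 134 137 150 183]
scenea5 297 [ 76  79  80  79  70  63  73 126 134 132 131 133 133 133 128 122]
scenea5 308 [164 165 164 163 162 163 162 142 139 140 138 138 137 138 150 183]
0 [296.56319349 191.92892393] [306.45650151 192.60499466]
5 [296.70230123 191.0787148 ] [306.56223676 191.75027973]
10 [296.84045553 190.23427473] [306.66723827 190.90137976]
15 [296.97766597 189.39554634] [306.77151352 190.05823676]
20 [297.113942   188.56247302] [306.87506986 189.22079348]
```

The hold at about 12 mm out was steady, with about 3 N on the finger. I'll keep easing forward, raised slightly so the rear finger clears the deck.

Request:
play_rows(travel=[[0,0.0015,-0.0005],[0,0.0015,-0.0005],[0,0.0015,-0.0005],[0,0.0015,0],[0,0.0015,0],[0,0.0015,0],[0,0.0015,0],[0,0.0015,0],[0,0.0015,0],[0,0.0015,0],[0,0.0015,0],[0,0.0015,0]], rotation=[[0,0,0],[0,0,0],[0,0,0],[0,0,0],[0,0,0],[0,0,0],[0,0,0],[0,0,0],[0,0,0],[0,0,0],[0,0,0],[0,0,0]], grip=[0.4,0.4,0.4,0.4,0.4,0.4,0.4,0.4,0.4,0.4,0.4,0.4])

```text
clock: 7.68
position: [489.0, 104.1, 33.8]
ee_rot: [-0.611, 0.792, -0.0, 0.0]
contact_force: [-3.0, 0.4, -0.1]
gripper_width: 34.0
```

Request:
play_rows(travel=[[0,0.0015,0],[0,0.0015,0],[0,0.0015,0],[0,0.0015,0],[0,0.0015,0],[0,0.0015,0],[0,0.0015,0],[0,0.001,0],[0,0,0],[0,0,0]], rotation=[[0,0,0],[0,0,0],[0,0,0],[0,0,0],[0,0,0],[0,0,0],[0,0,0],[0,0,0],[0,0,0],[0,0,0]], grip=[0.4,0.4,0.4,0.4,0.4,0.4,0.4,0.4,0.4,0.4])

```text
clock: 8.52
position: [478.0, 107.1, 33.9]
ee_rot: [-0.611, 0.792, -0.0, 0.0]
contact_force: [0.8, -0.3, 0.1]
gripper_width: 34.4
```

```bash
python3 - <<'E'
from look import *
s=look("a6",sb=(265,160,335,215))
u=np.array([.967,-.254,0]);d=np.load("scenea6.npz")
for c in (297,308): print(c,d["image"][180:202,c].sum(1)//3)
for k in (20,25,30,35,40,45): print(k,proj(d,np.array([535,93.2,46])-u*(28+k)+np.array([.254,.967,0])*15)[0])
E
```

```text
8.6167 [478.07577681 107.06797691  33.83211846] 33.969716112076796 [ 0.76298627 -0.23462043  0.8657401 ]
297 [142 170 142 122 139 153 156 144 136 139 143 138 138 139 138 126 128 112
 121 122 131 117]
308 [185 182 167 165 165 164 179 163 144 139 139 142 139 138 138 141 150 135
 133 150 160 139]
20 [306.87506986 189.22079348]
25 [306.97791457 188.38899343]
30 [307.08005481 187.56278085]
35 [307.18149767 186.74210067]
40 [307.28225012 185.92689856]
45 [307.38231907 185.11712086]
```

View pics/a6.png

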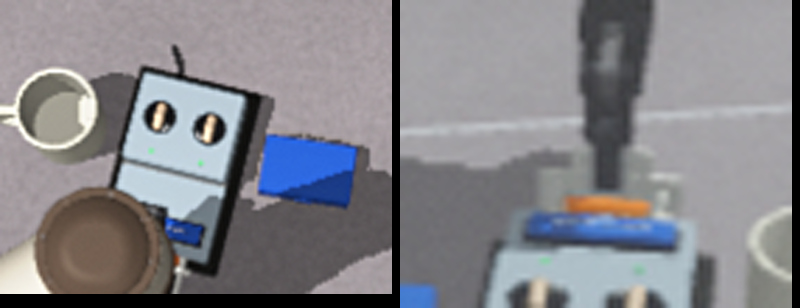

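The key is up, the cells are visible, and the force has gone to zero, so the spring is spent at about 40 mm. I'll move the front finger clear by 6 mm, lift straight up, then back away for a clean look.

Request:
play_rows(travel=[[0,0.002,0],[0,0.002,0],[0,0.002,0],[0,0,0],[0,0,-0.002],[0,0,-0.004],[0,0,-0.01],[0,0,-0.02],[0,0,-0.03],[0,0,-0.03],[0,0,-0.03],[0,0,-0.02]], rotation=[[0,0,0],[0,0,0],[0,0,0],[0,0,0],[0,0,0],[0,0,0],[0,0,0],[0,0,0],[0,0,0],[0,0,0],[0,0,0],[0,0,0]], grip=[0.4,0.4,0.4,0.4,0.4,0.4,0.4,0.4,0.4,0.4,0.4,0.4])

```text
clock: 9.62
position: [473.2, 108.9, 183.4]
ee_rot: [-0.611, 0.792, -0.001, 0.002]
contact_force: [-0.4, 0.0, 0.4]
gripper_width: 34.4
```

Request:
play_rows(travel=[[-0.025,0.02,0],[-0.03,0.025,0],[-0.03,0.025,0],[-0.03,0.02,0],[-0.03,0.01,0],[-0.03,0.01,0],[-0.03,0,0],[-0.02,0,0],[0,0,0],[0,0,0]], rotation=[[0,0,0],[0,0,0],[0,0,0],[0,0,0],[0,0,0],[0,0,0],[0,0,0],[0,0,0],[0,0,0],[0,0,0]], grip=[0.4,0.4,0.4,0.4,0.4,0.4,0.4,0.4,0.4,0.4])

```text
clock: 10.45
position: [422.7, 354.7, 179.5]
ee_rot: [-0.611, 0.792, -0.0, -0.0]
contact_force: [-0.6, -0.3, -0.4]
gripper_width: 34.1
```

```bash
python3 - <<'E'
from look import *
s=look("a7",sb=(265,160,335,215))
d=np.load("topa7.npz"); u=np.array([.967,-.254,0]); v=np.array([.254,.967,0]); key=np.array([535,93.2,46])
for k in (0,36,40,50,60): print(k,[proj(d,key-u*(28+k)+v*y)[0].round(1) for y in (-23,0,23)])
im=d["image"][205:255,205:265]; cv2.imwrite("pics/a7z.png",cv2.resize(im,None,fx=10,fy=10,interpolation=cv2.INTER_NEAREST))
a=np.load("top0.npz")["image"].astype(int); b=d["image"].astype(int)
E
```

```text
10.55 [422.58920915 353.28366856 179.74941589] 34.251166619763836 [ 0.23283245 -1.06377774 -0.21246818]
0 [array([242.5, 232.3]), array([233.9, 230.3]), array([225.4, 228.2])]
36 [array([239.2, 245.8]), array([230.6, 243.8]), array([221.9, 241.7])]
40 [array([238.8, 247.3]), array([230.2, 245.3]), array([221.6, 243.2])]
50 [array([237.9, 251.1]), array([229.2, 249. ]), array([220.6, 246.9])]
60 [array([236.9, 254.9]), array([228.3, 252.8]), array([219.7, 250.7])]
```

View pics/a7z.png

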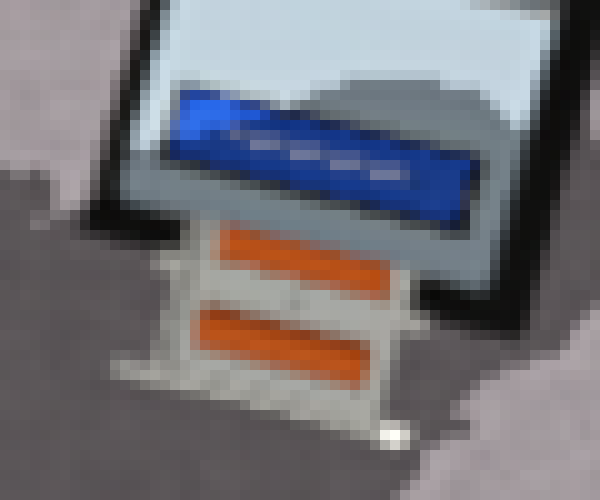

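The top view shows the key up and the tray straight in its runners, with its front edge centred at crop (255,405), or about (230.5,245.5) in the image. That corresponds to about 40 mm out. I'll check this numerically with the same edge before and after.

```bash
python3 - <<'E'
from h import *
u=np.array([.967,-.254,0]); v=np.array([.254,.967,0]); key=np.array([535,93.2,46])
ks=np.arange(-8,64,2.)
for n in ("top0","topa7"):
    d=np.load(n+".npz"); im=d["image"]
    for y in (-15,15):
        p=proj(d,np.array([key-u*(28+k)+v*y for k in ks])).astype(np.float32)
        b=cv2.remap(im,p[:,0],p[:,1],cv2.INTER_LINEAR).reshape(-1,3).mean(1).astype(int)
        print(n,y,dict(zip(ks.astype(int).tolist(),b.tolist())))
a=np.load("top0.npz")["image"]; b=np.load("topa7.npz")["image"]
for nm,(x0,y0,x1,y1),lo,hi in (("case",(268,180,315,220),(100,150,30),(130,255,255)),("key",(215,208,262,234),(100,150,30),(130,255,255))):
    for i in (a,b):
        ys,xs=np.nonzero(cv2.inRange(cv2.cvtColor(i,cv2.COLOR_BGR2HSV),lo,hi)[y0:y1,x0:x1]); print(nm,len(xs),xs.mean()+x0,ys.mean()+y0)
E
```

```text
top0 -15 {-8: 189, -6: 178, -4: 187, -2: 241, 0: 196, 2: 115, 4: 47, 6: 65, 8: 115, 10: 149, 12: 153, 14: 150, 16: 150, 18: 150, 20: 149, 22: 147, 24: 147, 26: 148, 28: 150, 30: 151, 32: 150, 34: 149, 36: 149, 38: 148, 40: 148, 42: 148, 44: 149, 46: 149, 48: 147, 50: 147, 52: 149, 54: 150, 56: 148, 58: 147, 60: 145, 62: 147}
top0 15 {-8: 182, -6: 161, -4: 190, -2: 229, 0: 205, 2: 118, 4: 64, 6: 60, 8: 115, 10: 146, 12: 154, 14: 152, 16: 149, 18: 149, 20: 150, 22: 151, 24: 151, 26: 151, 28: 150, 30: 149, 32: 148, 34: 146, 36: 146, 38: 147, 40: 151, 42: 153, 44: 152, 46: 151, 48: 148, 50: 150, 52: 151, 54: 150, 56: 147, 58: 145, 60: 146, 62: 148}
topa7 -15 {-8: 123, -6: 117, -4: 107, -2: 96, 0: 97, 2: 100, 4: 107, 6: 132, 8: 155, 10: 166, 12: 165, 14: 159, 16: 134, 18: 104, 20: 82, 22: 92, 24: 96, 26: 102, 28: 116, 30: 141, 32: 158, 34: 164, 36: 163, 38: 155, 40: 124, 42: 95, 44: 84, 46: 86, 48: 85, 50: 85, 52: 86, 54: 86, 56: 86, 58: 85, 60: 84, 62: 85}
topa7 15 {-8: 124, -6: 117, -4: 104, -2: 94, 0: 96, 2: 95, 4: 106, 6: 132, 8: 161, 10: 165, 12: 164, 14: 157, 16: 133, 18: 93, 20: 81, 22: 92, 24: 97, 26: 102, 28: 120, 30: 145, 32: 164, 34: 163, 36: 159, 38: 149, 40: 121, 42: 97, 44: 87, 46: 86, 48: 86, 50: 87, 52: 88, 54: 87, 56: 84, 58: 84, 60: 85, 62: 86}
case 701 289.4935805991441 200.40656205420828
case 699 289.54077253218884 200.40915593705293
key 180 236.75555555555556 220.20555555555555
key 176 236.69886363636363 220.28977272727272
```

```bash
python3 -c "
from bench import workorder; print(workorder.job_done())"
```

```text
the job is handed in; nothing more can be done
None
```

I handed the job in after about 10.6 s of the 35 s allowed; no verdict came back. All the steps were done, and none of my last checks failed or disagreed.

- **Trap:** The rear finger pressed the key and the front finger caught the tray about 6–7 mm out, with about 5 N on the finger. I then eased it to about 12 mm and held it still there for about half a second, with about 3 N on the finger.
- **Ease out:** I eased the tray out at 18 mm/s until the sideways force dropped to zero. Then I moved the front finger clear, lifted straight up and backed away.
- **Last checks (top camera):**
  - The tab is about 39 mm further out than when latched. The allowed range is 36–60 mm, so the margin at the low end is only about 3 mm.
  - The same edge reads alike on both sides of the tab, so the tray is straight.
  - The key is back up.
  - The hearing aid case has not moved (under 0.1 pixel).
- **Not measured:** I did not check the cup, spoon rest, spare tray, pill box, bottle or glasses case at the end. The hand never went down near them.

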